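Put three bench stakes back on their own mats

TASK

The anvil, the doming block and the dome stake each stand on another's rubber mat. Put each one upright on the mat cut to its own shape (anvil on the oblong one, block on the square one, stake on the round one), centred, with the anvil lengthwise and the block square to the mat's edges; the empty soldering board is free for setting one aside on the way. Set them down rather than dropping them, do not tip them over, and leave the hammer, jar and plastic case where they are.

Things in the scene. Friction and masses are not known exactly. Their poses are not given: they have to be found in the camera images.
- anvil: Steel horn anvil, 0.6 kg, 58 mm high. Foot 84 x 44 mm (x by y). Top: face bar 28 mm wide (y), x -38 to +26 mm, 40 to 58 mm above the underside, with a tapering horn on to x = +57 mm; below it a waist 22 mm wide. Grip across the face bar, closing along y. Origin: centre of the foot's underside; x along the length to the horn, z up. Starts on the wrong mat.
- block: Steel doming block, a 46 mm cube with round hollows shown on its top and sides, about 0.7 kg. Origin: centre of its underside; x and y square to its side faces, z up. Starts on the wrong mat.
- stake: Steel dome stake, 67 mm high, 0.45 kg: round foot 56 mm across (14 mm high, tapering in above it to 20 mm), neck 20 to 24 mm, and a round domed head 34 mm across with straight sides 42 to 56 mm above the underside. Grip the head from any side. Origin: centre of the foot's underside; z up along its axis. Starts on the wrong mat.
- rect_mat: Oblong black rubber mat, 110 x 70 mm (x by y), 5 mm thick, fixed to the bench: the anvil's own place. Origin: centre of its underside, on the bench; x along its long side.
- square_mat: Square black rubber mat, 84 x 84 mm, 5 mm thick, fixed to the bench: the doming block's own place. Origin: centre of its underside, on the bench; x and y along its sides.
- round_mat: Round black rubber mat, 84 mm in diameter, 5 mm thick, fixed to the bench: the dome stake's own place. Origin: centre of its underside, on the bench.
- board: Pale soldering board, 125 x 105 mm (x by y), 8 mm thick, fixed to the bench and empty at the start: a free spot for setting a thing aside on the way. Origin: centre of its underside, on the bench.
- hammer: Bystander: hammer lying at the far edge of the work, about 240 mm long, handle towards the robot's right (-y). Origin on its underside. To be left alone.
- jar: Bystander: amber glass jar with a steel cap, 52 mm in diameter, 70 mm high, at the robot's right. Origin: centre of its underside. To be left alone.
- case: Bystander: low clear plastic case with a grey lid, 90 x 65 mm, 28 mm high, at the far left. Origin: centre of its underside. To be left alone.
Mind the look-alikes: they are no part of the job. Leave any green look-alike of the block alone.

How it is judged:
At the end, for the whole second after the job is handed in: Each thing upright (0.1 rad), at rest and released on its own mat (underside 2 to 9 mm above the bench), centre within 12 mm of the mat's centre; anvil's length within 0.2 rad of the oblong mat's long side (horn at either end), block's sides within 0.2 rad of the square mat's (horizontal distance between anvil and rect_mat below 0.012 m and z of anvil in the frame of rect_mat between 0.002 and 0.009 m and angle between each of anvil, block, stake's own z axis and vertical below 0.1 rad and linear speed of each of anvil, block, stake below 0.02 m/s and angular speed of each of anvil, block, stake below 0.2 rad/s and horizontal distance between block and square_mat below 0.012 m and z of block in the frame of square_mat between 0.002 and 0.009 m and horizontal distance between stake and round_mat below 0.012 m and z of stake in the frame of round_mat between 0.002 and 0.009 m and angle between the x axis of anvil and the x axis of rect_mat, either way round below 0.2 rad and (angle between the x axis of block and the x axis of square_mat, either way round below 0.2 rad or angle between the x axis of block and the y axis of square_mat, either way round below 0.2 rad)); the robot touches nothing.
It fails at once if the hammer, jar or plastic case is moved more than 20 mm (distance of any of hammer, jar, case from where it was at the start of the episode above 0.02 m).
It fails at once if the anvil, block or stake is tipped by more than 35 degrees (angle between any of anvil, block, stake's own z axis and vertical above 0.6 rad).
It fails at once if the anvil, block or stake is dropped: faster than 0.6 m/s (a fall of about 18 mm) with no finger touching it ((linear speed of anvil above 0.6 m/s and contact force between anvil and the fingers below 0.05 N) or (linear speed of block above 0.6 m/s and contact force between block and the fingers below 0.05 N) or (linear speed of stake above 0.6 m/s and contact force between stake and the fingers below 0.05 N)).
It also fails if it takes over 96 s, if anything falls off the work surface, if the arm or the gripper's body presses on something with over 40 N, if the wrist force passes 120 N, or if a joint passes its speed limit or range.

ROBOT

A 6-joint arm with a two-finger parallel gripper is mounted at the origin on the work surface. World frame = base frame: x ahead of the robot, y to its left, z up, the work surface at z = 0. Lengths are in m, angles in rad, forces in N, time in s.
With the tool pointing down it reaches from about 0.425 to 0.95 m from the base axis. Payload 3.5 kg.
Tool frame: the origin (TCP) lies between the finger pads; the fingertips stand 22 mm ahead of it and the grasp point (between the pads) lies 3 mm ahead of it (ctrl.nose_length is the z of the fingertips in the tool frame, in m); z points along the fingers, y is the line along which they close (so a half turn about z gives the same grasp; the last joint's range is limited). The gripper opens to 85 mm and grips with 20 to 120 N. Pads are 22 mm wide; open, the fingers measure 114 mm over their backs; the gripper's body (76 mm by 85 mm) begins 54 mm behind the grasp point. The pads swing forward as they close: fully open they stand 13 mm farther back than shut.
Start: joints at [-1.251, 0.286, 1.577, -0, 1.279, -0.15], TCP at [0.306, -0.602, 0.253] pointing down, gripper open.
Joint ranges: [-2.77, 2.77], [-0.9, 2.22], [0.21, 2.48], [-1.53, 4.67], [0.24, 2.81], [-2.84, 2.84]. Speed limits (rad/s): [2.79, 2.79, 3.14, 3.14, 3.14, 3.14].

INTERFACE

Orientations are given as a unit quaternion [x, y, z, w].
In Python, from plant import ctrl gives the robot as it stands. The module is installed in compiled form; this text tells all that it offers.
- The arm moves only by the tool send_rows, never from a script. Its argument "rows" is text: rows parted by semicolons, each of 7 numbers parted by spaces: the turn, a rotation vector about the tool's x, y, z in shares of 180 degrees (1.0 is 180 degrees), then the shift along the tool's x, y, z in normalised numbers (1 is 500 mm), then the opening, from -1 (shut) to 1 (fully open). A call has 1 to 8 rows; each row is the pose to reach, as a shift and turn from the pose commanded when the call began, along the tool's axes at that moment; what a row does not reach only later rows make up. A row lasts 1/8 s, in which the tool goes at most 62.5 mm and 10.7 degrees, less where a joint would pass 70% of its speed; a pose out of reach is approached as far as the arm can. A call with a gripper value outside its range is refused whole. The fingers move at their own pace and stop on an object; "grip_force" is the grip in N (left out, the last holds). Time passes only in rows, so rows that repeat a pose let the fingers close. It gives the time, the measured TCP pose, the force, the opening and the grip force at its end, in the units of the state.
- ctrl.get_state(): the state, without advancing time (a new reading comes with each control period).
- ctrl.read_camera(name): name is "side" or "top" or "wrist"; returns a dict with "color" (384x512x3 uint8, red, green, blue), "fx", "fy", "cx", "cy" (pixels), "D" ([k1, k2, p1, p2, k3] as OpenCV has them; the pictures are not rectified), "extrinsics" (4x4, takes a point from world to camera coordinates). Camera axes: x right, y down, z forward; pixel columns grow to the right and rows downward; lengths in m; the calibration is good to about 2 mm. A picture is of the moment at which its call begins. There is no depth.
- ctrl.sign_off(): hands the job in; it is judged then, once.
Trained networks look in a picture, given as the dict that the camera call returned (one of the last four; its "shot" number tells which), for a name from the list of things; names that differ only in an ending like _2 or _b are one class to them, and where a whole thing is asked for, a point or a joint stands for the part that bears it (a point fixed in the world has none). Each returns a list of dicts, best first, with "p" (0 to 1); they miss things now and then, are a little off and sometimes report something else, mostly with a low value. They report only what shows in the picture. A call takes as long as a camera call. They do not tell look-alikes from the thing itself.
- ctrl.look_for(picture, target): "position" ([x, y, z] in m, in the coordinates of the camera as it stood for that picture, good to about 4 mm: the middle of the surface that is visible of it).
The state is a dict: "time": time; "qpos": joint angles; "dq": joint speeds; "joint_efforts": joint torques, N m; "eef_pos": TCP position; "tcp_rot": TCP orientation; "contact_force": force on the tool from outside, world axes, zero at the start; "wrist_torque": the same for the moment, N m; "opening": opening from 0.0 (shut) to 1.0 (fully open); "finger_force": force on a finger pad.
Only numpy, scipy, OpenCV 4.12 (cv2) and the standard library are available. Lean on these libraries where they do the work, as an engineer would, in place of code of your own. Each camera call takes 0.05 s, during which the arm holds its last target. There are 200 camera calls.

## Working session

There is one attempt and no reset: what is moved stays moved. The work goes in short steps, Python scripts to look and compute and a tool call to move; the robot and the scene stay as the last step left them, time stands still between calls to the robot, and variables do not carry over. Pictures are saved under pics/ and viewed, at most 14 in all, crops included, and the job is handed in when it is done.

Besides the shell and the picture viewer there is one more tool, called after "Call:" as name(argument=value, ...) on one line, values as JSON. send_rows: Moves the arm, as the interface text tells. Its arguments: {"type":"object","properties":{"rows":{"type":"string"},"grip_force":{"type":"number"}},"required":["rows"]}

```bash
mkdir -p pics; cat > h.py <<'E'
import numpy as np, cv2
from plant import ctrl
from scipy.spatial.transform import Rotation as R
def shot(n):
    return ctrl.read_camera(n)
def save(p,f): cv2.imwrite('pics/'+f,cv2.resize(p['color'][:,:,::-1],None,fx=1.5,fy=1.5))
def world(p,c):
    return (np.linalg.inv(p['extrinsics'])@np.r_[c,1])[:3]
def K(p): return np.array([[p['fx'],0,p['cx']],[0,p['fy'],p['cy']],[0,0,1]])
def ray(p,uv,z):
    n=cv2.undistortPoints(np.array(uv,float).reshape(-1,1,2),K(p),np.array(p['D'],float)).reshape(-1,2)
    T=np.linalg.inv(p['extrinsics']);o=T[:3,3]
    d=np.c_[n,np.ones(len(n))]@T[:3,:3].T
    return o+d*((z-o[2])/d[:,2])[:,None]
def proj(p,X):
    E=p['extrinsics'];return cv2.projectPoints(np.array(X,float),cv2.Rodrigues(E[:3,:3])[0],E[:3,3],K(p),np.array(p['D'],float))[0].reshape(-1,2)
E
cat > a.py <<'E'
from h import *
for n in ['top','side']:
    p=shot(n);save(p,n+'0.png')
    print(n,p['fx'],np.linalg.inv(p['extrinsics'])[:3,3].round(3))
    for t in ['anvil','block','stake','rect_mat','square_mat','round_mat','board','hammer','jar','case']:
        for r in ctrl.look_for(p,t)[:3]:
            w=world(p,r['position']);print(t,round(r['p'],2),w.round(3),proj(p,w)[0].round(0)*1.5)
s=ctrl.get_state();print(s['time'],s['eef_pos'],s['tcp_rot'],R.from_quat(s['tcp_rot']).as_matrix().round(3),s['opening'],ctrl.nose_length)
E
python3 a.py
```

```text
top 350.1147133744044 [ 0.497 -0.015  0.906]
anvil 0.93 [ 0.483 -0.035  0.062] [408.  355.5]
block 0.72 [0.353 0.255 0.045] [231.  430.5]
block 0.66 [0.423 0.402 0.048] [145.5 385.5]
block 0.65 [0.396 0.163 0.046] [286.5 406.5]
stake 0.88 [0.644 0.096 0.018] [333.  259.5]
rect_mat 0.86 [0.653 0.103 0.004] [330. 255.]
square_mat 0.93 [ 0.46  -0.043  0.004] [412.5 369. ]
round_mat 0.81 [0.473 0.275 0.002] [228. 357.]
board 0.56 [ 0.601 -0.2    0.006] [505.5 286.5]
hammer 0.8 [ 0.812 -0.096  0.024] [445.5 163.5]
jar 0.63 [ 0.51  -0.396  0.066] [634.5 340.5]
case 0.86 [0.671 0.35  0.027] [187.5 241.5]
side 472.4777100952553 [0.424 0.949 0.722]
anvil 0.83 [ 0.478 -0.022  0.027] [447. 309.]
block 0.93 [0.398 0.18  0.037] [490.5 390. ]
block 0.83 [0.351 0.279 0.044] [522. 438.]
block 0.79 [0.424 0.419 0.043] [457.5 517.5]
stake 0.75 [0.647 0.11  0.019] [331.5 351. ]
rect_mat 0.6 [ 0.65   0.112 -0.004] [330. 363.]
square_mat 0.66 [0.671 0.358 0.032] [270.  460.5]
square_mat 0.64 [ 0.487 -0.022  0.   ] [441. 321.]
round_mat 0.94 [0.47  0.31  0.009] [429. 465.]
board 0.61 [ 0.602 -0.192  0.009] [390.  259.5]
hammer 0.9 [ 0.811 -0.022  0.019] [256.5 294. ]
jar 0.66 [ 0.514 -0.388  0.042] [445.5 201. ]
case 0.72 [0.669 0.362 0.029] [271.5 465. ]
1.1 [ 0.30560625 -0.60185399  0.25335925] [9.72538176e-01 2.32743413e-01 6.96340784e-06 1.82660997e-05] [[ 0.892  0.453  0.   ]
 [ 0.453 -0.892 -0.   ]
 [ 0.     0.    -1.   ]] 0.9993233787363954 0.022
```

View pics/top0.png

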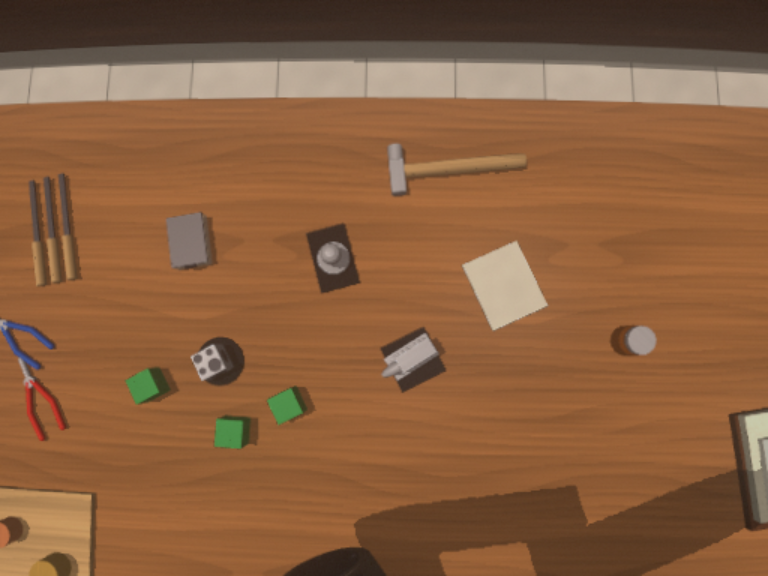

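View pics/side0.png

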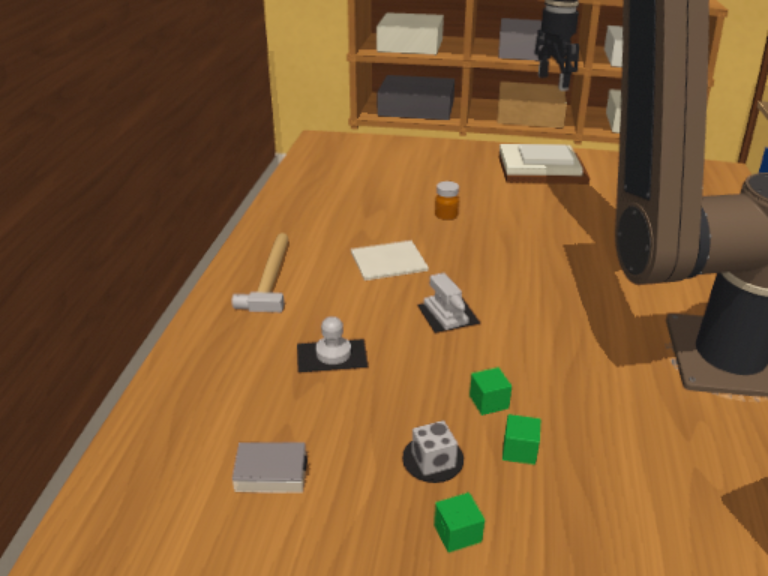

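The top view shows the stake on the oblong mat (333,258), the anvil on the square mat (413,358) and the block on the round mat (215,362). Three green cubes are look-alikes, and the board (505,286) is free. The side view agrees.

Plan: stake to the board, anvil to the oblong mat, block to the square mat, stake to the round mat. First I'll measure the mats.

```bash
cat > m.py <<'E'
from h import *
def mask_rect(p,uv,rad,z,f):
    c=p['color'].astype(int);m=f(c).astype(np.uint8)
    w=np.zeros_like(m);cv2.circle(w,(int(uv[0]),int(uv[1])),rad,1,-1)
    ys,xs=np.nonzero(m&w)
    P=ray(p,np.c_[xs,ys],z)[:,:2]*1000
    return P
dark=lambda c:(c.max(2)<60)
grey=lambda c:(c.min(2)>75)&(c.max(2)-c.min(2)<40)
if __name__=='__main__':
    p=shot('top')
    for n,uv,rad,z,f in [('rect',(222,172),32,.005,dark),('square',(275,240),32,.005,dark),('round',(147,241),30,.005,dark),('board',(336,190),42,.008,lambda c:(c.min(2)>120)),
        ('blocktop',(140,241),22,.051,grey),('anviltop',(275,238),26,.062,grey),('stake',(222,172),20,.06,grey)]:
        P=mask_rect(p,uv,rad,z,f)
        (c,s,a)=cv2.minAreaRect(P.astype(np.float32));cc,r=cv2.minEnclosingCircle(P.astype(np.float32))
        print(n,len(P),np.round(c,1),np.round(s,1),round(a,1),'circ',np.round(cc,1),round(r,1))
    p=shot('wrist');T=R.from_quat(ctrl.get_state()['tcp_rot']).as_matrix();Q=np.linalg.inv(p['extrinsics'])
    print(p['fx'],(T.T@(Q[:3,3]-ctrl.get_state()['eef_pos'])).round(3),(T.T@Q[:3,:3]).round(2))
E
python3 m.py
```

```text
Traceback (most recent call last):
  File "m.py", line 14, in <module>
    P=mask_rect(p,uv,rad,z,f)
  File "m.py", line 6, in mask_rect
    P=ray(p,np.c_[xs,ys],z)[:,:2]*1000
      ~~~^^^^^^^^^^^^^^^^^^
  File "h.py", line 11, in ray
    n=cv2.undistortPoints(np.array(uv,float).reshape(-1,1,2),K(p),np.array(p['D'],float)).reshape(-1,2)
      ~~~~~~~~~~~~~~~~~~~^^^^^^^^^^^^^^^^^^^^^^^^^^^^^^^^^^^^^^^^^^^^^^^^^^^^^^^^^^^^^^^^
cv2.error: OpenCV(4.12.0) /io/opencv/modules/calib3d/src/undistort.dispatch.cpp:347: error: (-215:Assertion failed) CV_IS_MAT(_src) && CV_IS_MAT(_dst) && (_src->rows == 1 || _src->cols == 1) && (_dst->rows == 1 || _dst->cols == 1) && _src->cols + _src->rows - 1 == _dst->rows + _dst->cols - 1 && (CV_MAT_TYPE(_src->type) == CV_32FC2 || CV_MAT_TYPE(_src->type) == CV_64FC2) && (CV_MAT_TYPE(_dst->type) == CV_32FC2 || CV_MAT_TYPE(_dst->type) == CV_64FC2) in function 'cvUndistortPointsInternal'
```

```bash
python3 - <<'E'
from h import *
c=shot('top')['color']
print(c.shape,c[160,216],c[185,230],c[190,235],c[240,159],c[240,290],c[190,336],c[241,140],c[234,275],c[172,222],c[150,200])
E
```

```text
(384, 512, 3) [64 48 38] [64 48 39] [146  93  55] [62 47 37] [66 52 43] [201 184 158] [102  90  84] [179 165 160] [143 130 123] [152  97  56]
```

```bash
sed -i 's/c.max(2)<60/c.max(2)<88/; s/c.min(2)>75/c.min(2)>70/' m.py; python3 m.py
```

```text
rect 693 [649.   98.6] [108.9  69.3] 15.6 circ [649.2  97.3] 62.2
square 480 [475.7 -43.2] [81.9 82.4] 27.4 circ [475.4 -42.6] 56.8
round 487 [468.5 285.1] [81.4 73.1] 14.1 circ [467. 290.] 41.7
board 1934 [ 605.3 -198.9] [124.7 104.4] 25.1 circ [ 604.6 -198.4] 79.2
blocktop 346 [466.2 295.2] [47.2 45.7] 29.4 circ [466.1 294.9] 31.0
anviltop 619 [478.1 -32.3] [42.4 94.4] 32.8 circ [479.3 -33.4] 48.9
stake 377 [640.3  91.9] [52.4 51.8] 1.3 circ [640.2  91.3] 27.3
305.69228402441695 [ 0.077 -0.    -0.12 ] [[ 0.   -0.95 -0.3 ]
 [ 1.    0.    0.  ]
 [-0.   -0.3   0.95]]
```

The rows are not in the units I measure in: shifts go in shares of 500 mm and turns go in shares of 180 degrees. I convert before sending: 406 mm / 500 = 0.812, 358 mm / 500 = 0.716.

Call:
send_rows(rows="0 0 0 0.12 -0.09 0 1;0 0 0 0.22 -0.166 0.02 1;0 0 0 0.32 -0.242 0.04 1;0 0 0 0.42 -0.318 0.06 1;0 0 0 0.52 -0.392 0.08 1;0 0 0 0.62 -0.468 0.1 1;0 0 0 0.716 -0.54 0.12 1;0 0 0 0.812 -0.612 0.12 1", grip_force=50)

```text
time: 2.3
eef_pos: [0.5236, -0.1548, 0.1932]
tcp_rot: [0.973, 0.233, -0.0, -0.0]
contact_force: [0.8, -0.3, 0.6]
opening: 0.997
finger_force: 0.0
```

Converted, 215 mm / 500 = 0.43, 190 mm / 500 = 0.38.

Call:
send_rows(rows="0 0 0 0.096 -0.072 0 1;0 0 0 0.192 -0.146 0 1;0 0 0 0.288 -0.218 0 1;0 0 0 0.38 -0.288 0 1;0 0 0 0.43 -0.326 0 1;0 0 0 0.43 -0.326 0 1")

```text
time: 3.05
eef_pos: [0.6418, 0.0881, 0.1937]
tcp_rot: [0.972, 0.234, 0.0, -0.0]
contact_force: [-0.3, -0.5, -0.0]
opening: 1.002
finger_force: 0.0
```

```bash
cat > w.py <<'E'
from h import *
import sys
p=shot('wrist');save(p,sys.argv[1])
s=ctrl.get_state();print(s['time'],s['eef_pos'].round(4) if hasattr(s['eef_pos'],'round') else s['eef_pos'],R.from_quat(s['tcp_rot']).as_matrix().round(3).tolist(),s['qpos'])
for t in sys.argv[2:]:
    for r in ctrl.look_for(p,t)[:2]:
        w=world(p,r['position']);print(t,round(r['p'],2),w.round(3),proj(p,w)[0].round(0)*1.5)
E
python3 w.py w1.png stake rect_mat board square_mat anvil
```

```text
3.1 [0.6413 0.0867 0.1935] [[0.891, 0.454, -0.0], [0.454, -0.891, -0.0], [-0.001, 0.0, -1.0]] [-2.20017012e-02  2.78332541e-01  1.69922723e+00 -3.91070236e-04
  1.16447195e+00  1.07719111e+00]
stake 0.81 [0.656 0.102 0.028] [373.5 243. ]
rect_mat 0.59 [0.669 0.105 0.006] [379.5 217.5]
board 0.59 [ 0.636 -0.182  0.014] [690. 426.]
square_mat 0.79 [ 0.51  -0.024  0.005] [433.5 465. ]
anvil 0.6 [ 0.494 -0.036  0.019] [438.  496.5]
```

View pics/w1.png

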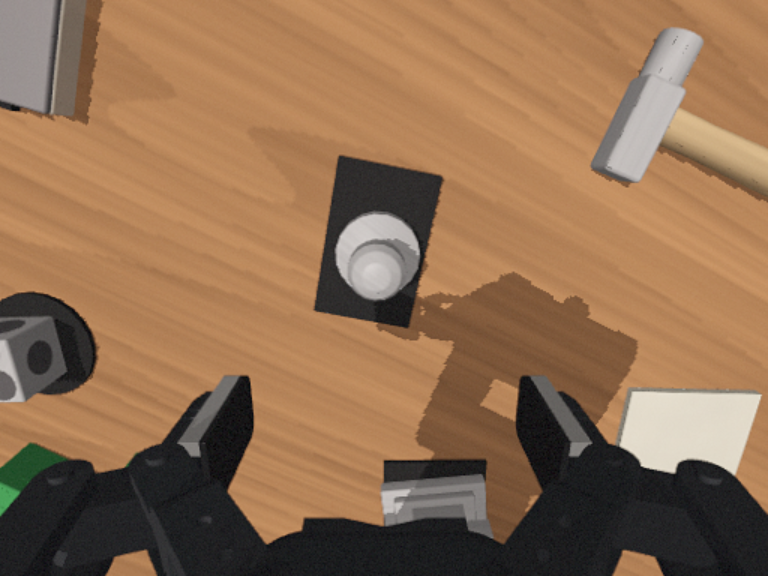

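The wrist view shows the stake with its foot centre at (378,255) on the oblong mat, corners (339,156), (442,176), (410,327), (316,310). The way down is clear.

```bash
python3 - <<'E'
from h import *
p=shot('wrist');
P=ray(p,np.array([(339,156),(442,176),(410,327),(316,310)])/1.5,.005)
print(P.round(4),P.mean(0),np.degrees(np.arctan2(*(P[0]-P[3])[[1,0]])),np.linalg.norm(P[0]-P[3]),np.degrees(np.arctan2(*(P[1]-P[2])[[1,0]])),np.linalg.norm(P[0]-P[1]))
print('foot',ray(p,np.array([(378,254)])/1.5,.018),'dome',ray(p,np.array([(376,272)])/1.5,.066))
s=ctrl.get_state();print(s['eef_pos'])
E
```

```text
[[0.6913 0.1431 0.005 ]
 [0.7104 0.0773 0.005 ]
 [0.6065 0.0463 0.005 ]
 [0.5876 0.1127 0.005 ]] [0.64892795 0.09486468 0.005     ] 16.386798243358843 0.1080105877500832 16.620389103383552 0.06849542484552694
foot [[0.64719854 0.09255346 0.018     ]] dome [[0.64761261 0.09337212 0.066     ]]
[0.64109136 0.08478204 0.19386051]
```

Converted, 60 mm / 500 = 0.12, 30 mm / 500 = 0.06.

Call:
send_rows(rows="0 0 0 0 0 0.06 1;0 0 0 0 0 0.12 1;0 0 0 0 0 0.12 1;0 0 0 0 0 0.12 1")

```text
time: 3.9
eef_pos: [0.642, 0.0855, 0.135]
tcp_rot: [0.973, 0.232, 0.001, 0.0]
contact_force: [0.5, 0.2, 0.0]
opening: 1.003
finger_force: 0.0
```

Converted, 82 mm / 500 = 0.164, -5.5 mm / 500 = -0.011.

Call:
send_rows(rows="0 0 0 0.01 -0.006 0.06 1;0 0 0 0.018 -0.011 0.11 1;0 0 0 0.018 -0.011 0.15 1;0 0 0 0.018 -0.011 0.164 1;0 0 0 0.018 -0.011 0.164 1;0 0 0 0.018 -0.011 0.164 -1;0 0 0 0.018 -0.011 0.164 -1;0 0 0 0.018 -0.011 0.164 -1")

```text
time: 4.9
eef_pos: [0.6471, 0.0952, 0.0525]
tcp_rot: [0.973, 0.233, 0.0, -0.0]
contact_force: [-0.8, 0.9, 5.5]
opening: 0.374
finger_force: 35.7
```

Call:
send_rows(rows="0 0 0 0 0 0 -1;0 0 0 0 0 0 -1;0 0 0 0 0 0 -1;0 0 0 0 0 0 -1")

```text
time: 5.4
eef_pos: [0.6472, 0.0952, 0.0526]
tcp_rot: [0.973, 0.233, 0.0, -0.0]
contact_force: [-2.4, 2.0, 4.9]
opening: 0.374
finger_force: 49.4
```

Converted, 206 mm / 500 = 0.412, 172 mm / 500 = 0.344.

Call:
send_rows(rows="0 0 0 0 0 -0.03 -1;0 0 0 0 0 -0.07 -1;0 0 0 -0.034 0.048 -0.08 -1;0 0 0 -0.082 0.116 -0.08 -1;0 0 0 -0.134 0.19 -0.08 -1;0 0 0 -0.19 0.27 -0.08 -1;0 0 0 -0.242 0.344 -0.08 -1;0 0 0 -0.29 0.412 -0.08 -1")

```text
time: 6.4
eef_pos: [0.6105, -0.1563, 0.0926]
tcp_rot: [0.973, 0.232, 0.0, 0.0]
contact_force: [0.5, 0.8, -4.1]
opening: 0.371
finger_force: 50.2
```

Converted, 37 mm / 500 = 0.074, 36 mm / 500 = 0.072.

Call:
send_rows(rows="0 0 0 -0.032 0.046 0 -1;0 0 0 -0.048 0.068 0 -1;0 0 0 -0.052 0.074 0.02 -1;0 0 0 -0.052 0.074 0.044 -1;0 0 0 -0.052 0.074 0.06 -1;0 0 0 -0.052 0.074 0.068 -1;0 0 0 -0.052 0.074 0.072 -1;0 0 0 -0.052 0.074 0.072 -1")

```text
time: 7.4
eef_pos: [0.6048, -0.1992, 0.0561]
tcp_rot: [0.972, 0.233, 0.0, 0.0]
contact_force: [-0.4, 0.1, -4.6]
opening: 0.372
finger_force: 50.3
```

Converted, 1.5 mm / 500 = 0.003, 1 mm / 500 = 0.002.

Call:
send_rows(rows="0 0 0 0 0 0.002 -1;0 0 0 0 0 0.003 -1;0 0 0 0 0 0.003 -1")

```text
time: 7.78
eef_pos: [0.605, -0.1994, 0.0557]
tcp_rot: [0.973, 0.233, 0.001, 0.0]
contact_force: [-2.3, 2.0, 4.6]
opening: 0.379
finger_force: 50.9
```

Converted, -130 mm / 500 = -0.26, -120 mm / 500 = -0.24, -10 degrees / 180 = -0.0556.

Call:
send_rows(rows="0 0 0 0 0 0 1;0 0 0 0 0 0 1;0 0 0 0 0 0 1;0 0 0 0 0 0 1;0 0 0 0 0 -0.06 1;0 0 0 0 0 -0.16 1;0 0 0 0 0 -0.24 1;0 0 -0.0556 0 0 -0.26 1")

```text
time: 8.78
eef_pos: [0.6062, -0.2001, 0.1888]
tcp_rot: [0.948, 0.319, 0.003, 0.003]
contact_force: [-0.5, -0.3, 0.7]
opening: 1.002
finger_force: 0.0
```

Converted, -206 mm / 500 = -0.412, -182 mm / 500 = -0.364, -80 degrees / 180 = -0.4444.

Call:
send_rows(rows="0 0 -0.0556 -0.01 -0.052 0 1;0 0 -0.1111 -0.02 -0.104 0 1;0 0 -0.1667 -0.03 -0.156 0 1;0 0 -0.2222 -0.04 -0.208 0 1;0 0 -0.2778 -0.05 -0.26 0 1;0 0 -0.3333 -0.06 -0.312 0 1;0 0 -0.3889 -0.07 -0.364 0 1;0 0 -0.4444 -0.078 -0.412 0 1")

```text
time: 9.78
eef_pos: [0.4487, -0.0574, 0.1843]
tcp_rot: [0.521, 0.854, 0.0, 0.0]
contact_force: [-0.0, -0.3, 0.0]
opening: 0.999
finger_force: 0.0
```

Converted, -6 degrees / 180 = -0.0333.

Call:
send_rows(rows="0 0 -0.0333 0 0 0 1;0 0 -0.0333 0 0 0 1;0 0 -0.0333 0 0 0 1")

```text
time: 10.15
eef_pos: [0.4497, -0.0581, 0.1844]
tcp_rot: [0.479, 0.878, 0.0, 0.0]
contact_force: [-0.5, -0.0, 0.3]
opening: 1.001
finger_force: 0.0
```

```bash
python3 w.py w2.png anvil square_mat stake rect_mat
```

```text
10.2 [ 0.4496 -0.0581  0.1843] [[-0.542, 0.84, 0.0], [0.84, 0.542, -0.0], [-0.0, 0.0, -1.0]] [-3.52984338e-01 -1.47054340e-01  2.16652258e+00 -2.45535852e-05
  1.12197857e+00 -9.26005344e-01]
anvil 0.89 [ 0.475 -0.034  0.066] [448.5 283.5]
anvil 0.22 [0.621 0.091 0.   ] [715.5 220.5]
square_mat 0.78 [ 0.462 -0.045  0.006] [411. 261.]
stake 0.57 [ 0.596 -0.181  0.026] [459. 507.]
stake 0.34 [ 0.458 -0.044  0.005] [406.5 256.5]
rect_mat 0.6 [0.62  0.089 0.002] [715.5 222. ]
```

View pics/w2.png

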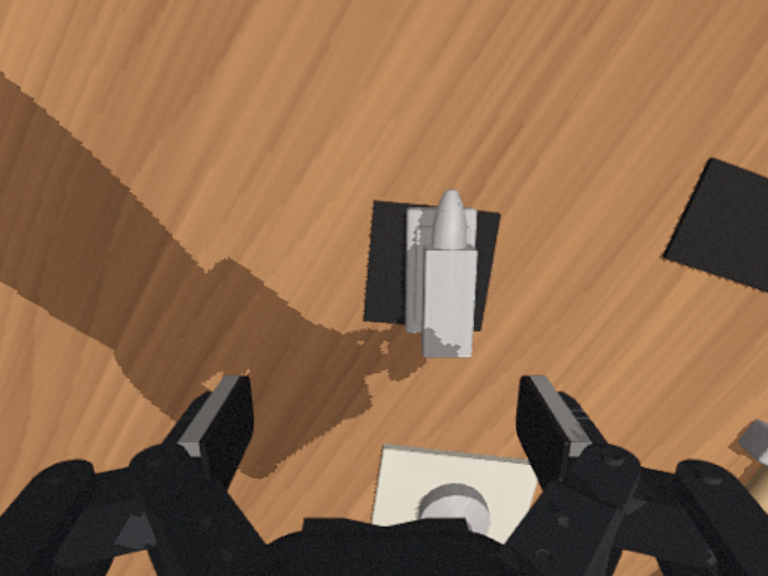

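The anvil's face bar spans (427,250)–(472,357), almost parallel to the tool's x, horn tip at (452,190). The square mat's corners are (373,200), (500,213), (481,331), (364,321). The stake stands on the board.

```bash
python3 - <<'E'
from h import *
p=shot('wrist');s=ctrl.get_state()
def rep(n,c,z):
    P=ray(p,np.array(c)/1.5,z);a=lambda v:round(np.degrees(np.arctan2(v[1],v[0])),1)
    print(n,P.mean(0).round(4),a(P[0]-P[3]),a(P[1]-P[2]),a(P[0]-P[1]),a(P[3]-P[2]),[round(np.linalg.norm(P[i]-P[i-1])*1e3) for i in range(4)]);return P.mean(0)
rep('mat',[(373,200),(500,213),(481,331),(364,321)],.005)
b=rep('bar',[(427,250),(477,250),(472,357),(424,357)],.063)
print('tip',ray(p,[(452/1.5,190/1.5)],.06), 'footL',ray(p,np.array([(407,208),(406,331)])/1.5,.012))
T=R.from_quat(s['tcp_rot']).as_matrix();print(s['eef_pos'],T.T@(b-s['eef_pos']))
E
```

```text
mat [ 0.4755 -0.0425  0.005 ] 118.2 118.0 -152.8 -152.4 [84, 83, 83, 83]
bar [ 0.4839 -0.0442  0.063 ] 123.0 123.8 -147.0 -147.2 [63, 27, 63, 28]
tip [[0.44857013 0.00811761 0.06      ]] footL [[ 0.43929135 -0.01643576  0.012     ]
 [ 0.48544451 -0.0867345   0.012     ]]
[ 0.44953848 -0.05804415  0.1841995 ] [-0.00704486  0.03635716  0.1211951 ]
```

Converted, 127 mm / 500 = 0.254, 120 mm / 500 = 0.24.

Call:
send_rows(rows="0 0 0 -0.002 0.036 0.04 1;0 0 0 -0.006 0.072 0.1 1;0 0 0 -0.006 0.072 0.16 1;0 0 0 -0.006 0.072 0.21 1;0 0 0 -0.006 0.072 0.24 1;0 0 0 -0.006 0.072 0.254 1;0 0 0 -0.006 0.072 0.254 1;0 0 0 -0.006 0.072 0.254 -1", grip_force=80)

```text
time: 11.45
eef_pos: [0.4821, -0.0412, 0.0583]
tcp_rot: [0.478, 0.878, 0.0, 0.001]
contact_force: [-0.1, 0.9, -0.3]
opening: 0.817
finger_force: 0.0
```

Call:
send_rows(rows="0 0 0 0 0 0 -1;0 0 0 0 0 0 -1;0 0 0 0 0 0 -1;0 0 0 0 0 0 -1")

```text
time: 11.95
eef_pos: [0.482, -0.041, 0.058]
tcp_rot: [0.478, 0.878, 0.0, 0.001]
contact_force: [1.0, 0.7, 3.4]
opening: 0.313
finger_force: 79.8
```

Converted, 147 mm / 500 = 0.294, 120 mm / 500 = 0.24, -50 degrees / 180 = -0.2778.

Call:
send_rows(rows="0 0 0 0 0 -0.03 -1;0 0 0 0 0 -0.07 -1;0 0 -0.0278 0.002 0.028 -0.08 -1;0 0 -0.0778 0.008 0.08 -0.08 -1;0 0 -0.1278 0.014 0.132 -0.08 -1;0 0 -0.1778 0.02 0.186 -0.08 -1;0 0 -0.2278 0.026 0.24 -0.08 -1;0 0 -0.2778 0.032 0.294 -0.08 -1")

```text
time: 12.95
eef_pos: [0.5953, 0.0531, 0.0964]
tcp_rot: [0.059, 0.998, -0.0, -0.002]
contact_force: [0.8, -0.9, -4.0]
opening: 0.308
finger_force: 79.6
```

```bash
cat > d.py <<'E'
from h import *
import sys
x,y,z,yaw=map(float,sys.argv[1:5])  # target TCP, tool-y yaw deg
s=ctrl.get_state();T=R.from_quat(s['tcp_rot']).as_matrix()
c=np.degrees(np.arctan2(T[1,1],T[0,1]))
print('t',s['time'],'shift mm',(T.T@(np.array([x,y,z])-s['eef_pos'])*1e3).round(1),'tool turn z',round(-((yaw-c+180)%360-180),1),'yaw',round(c,1),'F',np.round(s['contact_force'],1),s['eef_pos'])
E
python3 d.py .651 .0965 .098 106.3
```

```text
t 12.95 shift mm [-50.1  49.7  -1.8] tool turn z -23.1 yaw 83.2 F [ 0.8 -0.9 -4. ] [0.5953406  0.05308962 0.09637241]
```

Converted, -50 mm / 500 = -0.1, -46 mm / 500 = -0.092, -23 degrees / 180 = -0.1278.

Call:
send_rows(rows="0 0 -0.0444 -0.034 0.034 0 -1;0 0 -0.0889 -0.066 0.066 0 -1;0 0 -0.1278 -0.092 0.092 0 -1;0 0 -0.1278 -0.1 0.1 0 -1;0 0 -0.1278 -0.1 0.1 0.02 -1;0 0 -0.1278 -0.1 0.1 0.044 -1;0 0 -0.1278 -0.1 0.1 0.06 -1;0 0 -0.1278 -0.1 0.1 0.066 -1")

```text
time: 13.95
eef_pos: [0.6508, 0.0956, 0.0628]
tcp_rot: [-0.138, 0.99, 0.0, -0.001]
contact_force: [0.1, 0.2, -4.2]
opening: 0.314
finger_force: 79.6
```

```bash
python3 d.py .651 .0965 .0575 106.3
```

```text
t 13.95 shift mm [-0.5  0.8  5.3] tool turn z -0.4 yaw 105.9 F [ 0.1  0.2 -4.2] [0.6507954  0.09561403 0.06282784]
```

Converted, 6 mm / 500 = 0.012, 5 mm / 500 = 0.01.

Call:
send_rows(rows="0 0 0 0 0.002 0.006 -1;0 0 0 0 0.002 0.01 -1;0 0 0 0 0.002 0.012 -1;0 0 0 0 0.002 0.012 -1")

```text
time: 14.45
eef_pos: [0.6516, 0.0969, 0.0584]
tcp_rot: [-0.138, 0.99, -0.0, 0.0]
contact_force: [-0.2, 0.0, -4.6]
opening: 0.313
finger_force: 79.6
```

Converted, 1.5 mm / 500 = 0.003, 1 mm / 500 = 0.002.

Call:
send_rows(rows="0 0 0 0 0 0.002 -1;0 0 0 0 0 0.003 -1;0 0 0 0 0 0.003 -1")

```text
time: 14.82
eef_pos: [0.6518, 0.0969, 0.058]
tcp_rot: [-0.138, 0.99, -0.0, 0.0]
contact_force: [-3.5, -0.2, 3.9]
opening: 0.309
finger_force: 80.6
```

Converted, -130 mm / 500 = -0.26, -120 mm / 500 = -0.24.

Call:
send_rows(rows="0 0 0 0 0 0 1;0 0 0 0 0 0 1;0 0 0 0 0 0 1;0 0 0 0 0 0 1;0 0 0 0 0 -0.06 1;0 0 0 0 0 -0.16 1;0 0 0 0 0 -0.24 1;0 0 0 0 0 -0.26 1")

```text
time: 15.82
eef_pos: [0.6534, 0.0969, 0.1909]
tcp_rot: [-0.138, 0.99, -0.0, 0.004]
contact_force: [-0.4, -0.5, -0.0]
opening: 0.998
finger_force: 0.0
```

Converted, 241 mm / 500 = 0.482, 210 mm / 500 = 0.42, 76 degrees / 180 = 0.4222.

Call:
send_rows(rows="0 0 0.05 0.03 0.06 0 1;0 0 0.1 0.06 0.12 0 1;0 0 0.1556 0.09 0.18 0 1;0 0 0.2111 0.122 0.24 0 1;0 0 0.2667 0.154 0.3 0 1;0 0 0.3222 0.186 0.36 0 1;0 0 0.3778 0.218 0.42 0 1;0 0 0.4222 0.25 0.482 0 1")

```text
time: 16.82
eef_pos: [0.4636, 0.2947, 0.1849]
tcp_rot: [0.503, 0.864, -0.001, -0.001]
contact_force: [0.1, -0.1, -0.7]
opening: 0.996
finger_force: 0.0
```

```bash
python3 d.py .466 .295 .185 29.4
```

```text
t 16.825 shift mm [-0.9  2.3 -0.1] tool turn z 0.2 yaw 29.6 F [ 0.1 -0.1 -0.7] [0.46356806 0.29466364 0.18491977]
```

```bash
python3 w.py w3.png block round_mat
```

```text
16.875 [0.4608 0.297  0.1847] [[-0.493, 0.87, -0.005], [0.87, 0.493, 0.001], [0.003, -0.004, -1.0]] [ 0.38631707  0.07811186  1.9474563   0.00287346  1.12080061 -0.13103196]
block 0.97 [0.391 0.18  0.044] [199.5 378. ]
block 0.86 [0.353 0.261 0.043] [193.5 241.5]
round_mat 0.75 [0.447 0.303 0.005] [370.5 244.5]
```

View pics/w3.png

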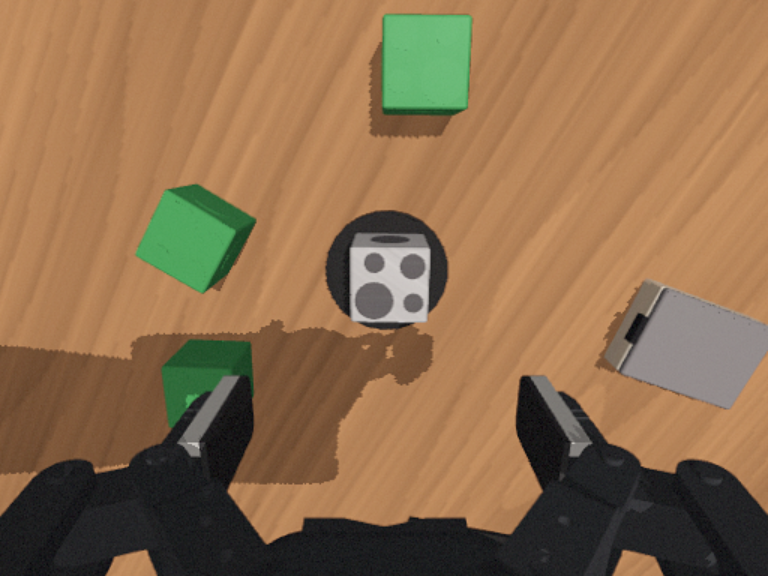

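The block's top face corners are (353,247), (429,248), (427,322), (350,321), square to the tool. The round mat spans u 327–448, v 211–329, and the green cubes are clear of the fingers' path.

```bash
python3 - <<'E'
from h import *
p=shot('wrist')
a=lambda v:round(np.degrees(np.arctan2(v[1],v[0])),1)
P=ray(p,np.array([(353,247),(429,248),(427,322),(350,321)])/1.5,.051)
print(P.mean(0),a(P[0]-P[3]),a(P[1]-P[2]),a(P[1]-P[0]),a(P[2]-P[3]),[round(np.linalg.norm(P[i]-P[i-1])*1e3) for i in range(4)])
M=ray(p,np.array([(327,270),(448,270),(388,211),(388,329)])/1.5,.005);print((M[0]+M[1])/2,(M[2]+M[3])/2,np.linalg.norm(M[0]-M[1]),np.linalg.norm(M[2]-M[3]))
E
python3 d.py .466 .294 .04 29.6
```

```text
[0.46527714 0.29673769 0.051     ] 116.7 120.3 29.4 29.4 [45, 43, 45, 46]
[0.46581425 0.29356254 0.005     ] [0.46695686 0.2923094  0.005     ] 0.08206802468460654 0.08288998244639256
t 17.025 shift mm [ -1.    1.5 145.4] tool turn z 0.5 yaw 30.1 F [0.7 0.2 0.2] [0.46447515 0.29427596 0.18545177]
```

Converted, 149 mm / 500 = 0.298, 145 mm / 500 = 0.29.

Call:
send_rows(rows="0 0 0 0.002 0.004 0.06 1;0 0 0 0.002 0.004 0.14 1;0 0 0 0.002 0.004 0.21 1;0 0 0 0.002 0.004 0.26 1;0 0 0 0.002 0.004 0.29 1;0 0 0 0.002 0.004 0.298 1;0 0 0 0.002 0.004 0.298 1;0 0 0 0.002 0.004 0.298 -1")

```text
time: 18.02
eef_pos: [0.4674, 0.2965, 0.039]
tcp_rot: [0.501, 0.866, 0.001, 0.001]
contact_force: [-0.4, 0.8, 0.4]
opening: 0.82
finger_force: 0.0
```

Call:
send_rows(rows="0 0 0 0 0 0 -1;0 0 0 0 0 0 -1;0 0 0 0 0 0 -1;0 0 0 0 0 0 -1")

```text
time: 18.52
eef_pos: [0.4669, 0.2964, 0.0389]
tcp_rot: [0.501, 0.866, 0.0, 0.0]
contact_force: [-1.5, -0.9, 5.0]
opening: 0.528
finger_force: 85.0
```

```bash
python3 d.py .4755 -.0428 .08 27.6
```

```text
t 18.525 shift mm [-298.2 -161.8  -41.2] tool turn z 2.3 yaw 29.9 F [-1.5 -0.9  5. ] [0.46691913 0.29639982 0.03887164]
```

Converted, -151 mm / 500 = -0.302, -117 mm / 500 = -0.234.

Call:
send_rows(rows="0 0 0 0 0 -0.03 -1;0 0 0 0 0 -0.08 -1;0 0 0 0 0 -0.14 -1;0 0 0 -0.036 -0.02 -0.16 -1;0 0 0 -0.1 -0.054 -0.16 -1;0 0 0 -0.166 -0.09 -0.16 -1;0 0 0 -0.234 -0.128 -0.16 -1;0 0 0 -0.302 -0.164 -0.16 -1")

```text
time: 19.52
eef_pos: [0.4687, 0.1223, 0.1161]
tcp_rot: [0.501, 0.866, -0.001, -0.001]
contact_force: [0.1, -0.3, -6.4]
opening: 0.525
finger_force: 84.1
```

Converted, -147 mm / 500 = -0.294, -140 mm / 500 = -0.28, 2 degrees / 180 = 0.0111.

Call:
send_rows(rows="0 0 0 -0.068 -0.036 0 -1;0 0 0 -0.134 -0.072 0 -1;0 0 0.0056 -0.196 -0.106 0 -1;0 0 0.0111 -0.25 -0.136 0 -1;0 0 0.0111 -0.28 -0.152 0 -1;0 0 0.0111 -0.294 -0.16 0 -1;0 0 0.0111 -0.294 -0.16 0.04 -1;0 0 0.0111 -0.294 -0.16 0.08 -1")

```text
time: 20.52
eef_pos: [0.4745, -0.0424, 0.0773]
tcp_rot: [0.515, 0.857, 0.0, -0.0]
contact_force: [0.5, -0.5, -7.0]
opening: 0.526
finger_force: 84.2
```

```bash
python3 d.py .4755 -.0428 .0389 27.6
```

```text
t 20.525 shift mm [-0.8  0.7 38.4] tool turn z 0.4 yaw 28.0 F [ 0.5 -0.5 -7. ] [ 0.4745275  -0.04239138  0.0772691 ]
```

Converted, 40 mm / 500 = 0.08, 39 mm / 500 = 0.078.

Call:
send_rows(rows="0 0 0 -0.002 0.002 0.024 -1;0 0 0 -0.002 0.002 0.048 -1;0 0 0 -0.002 0.002 0.064 -1;0 0 0 -0.002 0.002 0.072 -1;0 0 0 -0.002 0.002 0.076 -1;0 0 0 -0.002 0.002 0.078 -1;0 0 0 -0.002 0.002 0.08 -1;0 0 0 -0.002 0.002 0.08 -1")

```text
time: 21.52
eef_pos: [0.4764, -0.0434, 0.0388]
tcp_rot: [0.516, 0.857, -0.0, 0.0]
contact_force: [-3.6, 1.4, 3.5]
opening: 0.53
finger_force: 85.0
```

Converted, -110 mm / 500 = -0.22, -80 mm / 500 = -0.16.

Call:
send_rows(rows="0 0 0 0 0 0 1;0 0 0 0 0 0 1;0 0 0 0 0 0 1;0 0 0 0 0 0 1;0 0 0 0 0 -0.06 1;0 0 0 0 0 -0.16 1;0 0 0 -0.05 0.01 -0.22 1;0 0 0 -0.12 0.024 -0.22 1", grip_force=50)

```text
time: 22.52
eef_pos: [0.517, -0.0915, 0.1515]
tcp_rot: [0.515, 0.857, 0.001, 0.004]
contact_force: [-0.0, -0.7, -0.4]
opening: 1.003
finger_force: 0.0
```

Converted, -138 mm / 500 = -0.276, -115 mm / 500 = -0.23.

Call:
send_rows(rows="0 0 0 -0.08 0.016 0 1;0 0 0 -0.16 0.032 0 1;0 0 0 -0.23 0.046 0 1;0 0 0 -0.276 0.056 0 1;0 0 0 -0.276 0.056 0 1;0 0 0 -0.276 0.056 0 1")

```text
time: 23.28
eef_pos: [0.6034, -0.1988, 0.1472]
tcp_rot: [0.516, 0.857, 0.0, -0.001]
contact_force: [-0.3, 0.4, -0.3]
opening: 1.002
finger_force: 0.0
```

```bash
python3 d.py .605 -.1995 .056 27.6; cat >> a.py <<'E'
E
sed -i "s/n+'0.png'/n+'1.png'/" a.py; python3 a.py | grep -E 'top|side|anvil|block|stake|mat'; python3 m.py 2>/dev/null
```

```text
t 23.275 shift mm [-1.4  1.1 91.2] tool turn z 0.3 yaw 27.9 F [-0.3  0.4 -0.3] [ 0.60343071 -0.19884252  0.1472191 ]
top 350.1147133744044 [ 0.497 -0.015  0.906]
anvil 0.63 [0.648 0.092 0.062] [331.5 252. ]
block 0.76 [0.354 0.255 0.043] [229.5 430.5]
block 0.73 [0.423 0.398 0.045] [148.5 385.5]
block 0.7 [0.398 0.164 0.047] [285. 405.]
stake 0.49 [ 0.612 -0.172  0.022] [490.5 279. ]
rect_mat 0.6 [0.645 0.11  0.002] [325.5 259.5]
square_mat 0.79 [ 0.473 -0.039  0.003] [411.  361.5]
round_mat 0.95 [0.468 0.289 0.005] [220.5 360. ]
side 472.4777100952553 [0.424 0.949 0.722]
block 0.94 [0.351 0.28  0.043] [522.  439.5]
block 0.91 [0.399 0.18  0.039] [489.  388.5]
block 0.72 [0.423 0.418 0.047] [459. 516.]
stake 0.61 [ 0.602 -0.18   0.024] [388.5 255. ]
rect_mat 0.71 [0.641 0.117 0.001] [334.5 363. ]
square_mat 0.59 [ 0.482 -0.018  0.002] [444. 321.]
round_mat 0.74 [0.468 0.293 0.007] [430.5 456. ]
rect 414 [648.8  98.3] [107.9  67.8] 16.0 circ [648.6  97.8] 62.0
square 639 [476.  -43.7] [81.9 81.2] 27.4 circ [475.4 -42.6] 56.8
round 784 [467.3 290.5] [81.  80.9] 65.0 circ [466.5 290.3] 41.8
board 701 [ 601.3 -189.4] [124.1  85.5] 25.1 circ [ 599.8 -184.4] 70.6
```

View pics/top1.png

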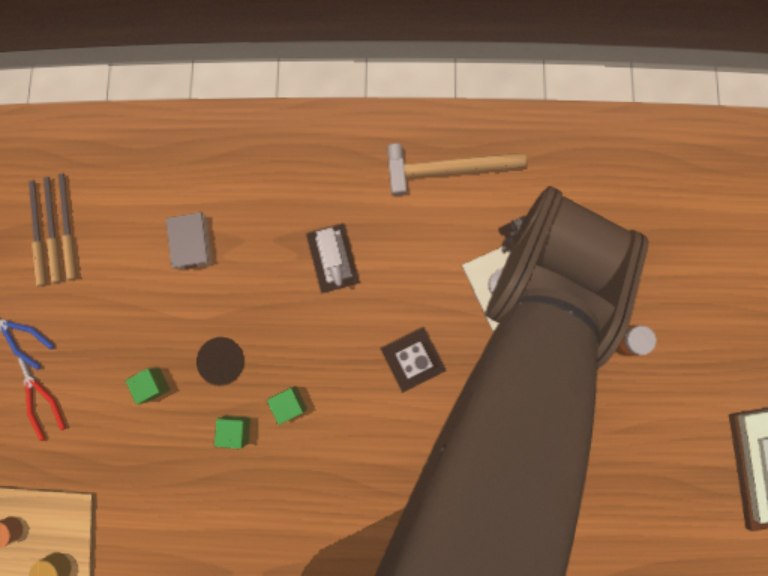

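The anvil lies lengthwise on the oblong mat (333,257) and the block square and centred on its mat (413,359). The round mat is empty, centred at (0.467, 0.291). Now I'll grip the stake.

Converted, 91 mm / 500 = 0.182, 80 mm / 500 = 0.16.

Call:
send_rows(rows="0 0 0 -0.002 0.002 0.06 1;0 0 0 -0.002 0.002 0.12 1;0 0 0 -0.002 0.002 0.16 1;0 0 0 -0.002 0.002 0.182 1;0 0 0 -0.002 0.002 0.182 1;0 0 0 -0.002 0.002 0.182 -1;0 0 0 -0.002 0.002 0.182 -1;0 0 0 -0.002 0.002 0.182 -1")

```text
time: 25.42
eef_pos: [0.6061, -0.2001, 0.0577]
tcp_rot: [0.516, 0.857, 0.0, 0.001]
contact_force: [-0.6, 1.6, 9.9]
opening: 0.379
finger_force: 33.6
```

Call:
send_rows(rows="0 0 0 0 0 0 -1;0 0 0 0 0 0 -1;0 0 0 0 0 0 -1")

```text
time: 25.8
eef_pos: [0.6063, -0.2001, 0.0578]
tcp_rot: [0.516, 0.857, 0.0, 0.001]
contact_force: [0.3, 2.0, 5.9]
opening: 0.374
finger_force: 49.5
```

```bash
python3 d.py .4675 .291 .13 27.6
```

```text
t 25.8 shift mm [498.8 107.4 -72.7] tool turn z 0.3 yaw 27.9 F [0.3 2.  5.9] [ 0.60626796 -0.20007887  0.05782601]
```

Converted, 206 mm / 500 = 0.412, 162 mm / 500 = 0.324.

Call:
send_rows(rows="0 0 0 0 0 -0.03 -1;0 0 0 0 0 -0.08 -1;0 0 0 0.02 0.004 -0.13 -1;0 0 0 0.07 0.014 -0.144 -1;0 0 0 0.15 0.032 -0.144 -1;0 0 0 0.236 0.05 -0.144 -1;0 0 0 0.324 0.07 -0.144 -1;0 0 0 0.412 0.088 -0.144 -1")

```text
time: 26.8
eef_pos: [0.545, 0.0052, 0.1268]
tcp_rot: [0.515, 0.857, -0.001, -0.002]
contact_force: [0.5, -0.9, -3.7]
opening: 0.374
finger_force: 50.2
```

Converted, 290 mm / 500 = 0.58, 275 mm / 500 = 0.55.

Call:
send_rows(rows="0 0 0 0.088 0.018 0 -1;0 0 0 0.176 0.038 0 -1;0 0 0 0.264 0.056 0 -1;0 0 0 0.352 0.076 0 -1;0 0 0 0.432 0.094 0 -1;0 0 0 0.5 0.108 0 -1;0 0 0 0.55 0.12 0 -1;0 0 0 0.58 0.126 0 -1")

```text
time: 27.8
eef_pos: [0.4651, 0.2894, 0.1271]
tcp_rot: [0.515, 0.857, -0.002, -0.001]
contact_force: [1.0, 0.1, -4.0]
opening: 0.371
finger_force: 50.2
```

```bash
python3 d.py .468 .2905 .0548 27.6
```

```text
t 27.8 shift mm [-0.4  3.4 72.3] tool turn z 0.4 yaw 28.0 F [ 1.   0.1 -4. ] [0.46505985 0.28938729 0.12710548]
```

Converted, 71 mm / 500 = 0.142, 69 mm / 500 = 0.138.

Call:
send_rows(rows="0 0 0 0 0.002 0.04 -1;0 0 0 0 0.003 0.084 -1;0 0 0 0 0.003 0.116 -1;0 0 0 0 0.003 0.132 -1;0 0 0 0 0.003 0.138 -1;0 0 0 0 0.003 0.142 -1;0 0 0 0 0.003 0.142 -1;0 0 0 0 0.003 0.142 -1")

```text
time: 28.8
eef_pos: [0.4695, 0.2892, 0.0583]
tcp_rot: [0.516, 0.857, 0.0, 0.0]
contact_force: [0.1, -1.4, -3.6]
opening: 0.374
finger_force: 50.2
```

```bash
python3 d.py .468 .2905 .0548 27.6
```

```text
t 28.8 shift mm [ 1.8 -0.7  3.5] tool turn z 0.3 yaw 27.9 F [ 0.1 -1.4 -3.6] [0.46945023 0.28924945 0.05832097]
```

Converted, 5 mm / 500 = 0.01, 4 mm / 500 = 0.008.

Call:
send_rows(rows="0 0 0 0.002 -0.001 0.002 -1;0 0 0 0.004 -0.002 0.005 -1;0 0 0 0.004 -0.002 0.008 -1;0 0 0 0.004 -0.002 0.01 -1;0 0 0 0.004 -0.002 0.01 -1")

```text
time: 29.42
eef_pos: [0.4672, 0.2907, 0.0547]
tcp_rot: [0.516, 0.857, -0.001, -0.001]
contact_force: [-6.2, -0.6, 7.7]
opening: 0.37
finger_force: 51.3
```

Touching down. I'll release, rise and check.

Converted, -120 mm / 500 = -0.24, -80 mm / 500 = -0.16.

Call:
send_rows(rows="0 0 0 0 0 0 1;0 0 0 0 0 0 1;0 0 0 0 0 0 1;0 0 0 0 0 0 1;0 0 0 0 0 -0.06 1;0 0 0 0 0 -0.16 1;0 0 0 0 0 -0.24 1;0 0 0 0 0 -0.24 1")

```text
time: 30.42
eef_pos: [0.4697, 0.2914, 0.1773]
tcp_rot: [0.516, 0.857, 0.004, 0.003]
contact_force: [0.9, 0.3, -0.2]
opening: 0.997
finger_force: 0.0
```

Converted, -330 mm / 500 = -0.66, -280 mm / 500 = -0.56.

Call:
send_rows(rows="0 0 0 -0.08 -0.04 0 1;0 0 0 -0.16 -0.08 0 1;0 0 0 -0.26 -0.12 0 1;0 0 0 -0.36 -0.18 0 1;0 0 0 -0.46 -0.23 0 1;0 0 0 -0.56 -0.28 0 1;0 0 0 -0.66 -0.33 0 1;0 0 0 -0.66 -0.33 0 1")

```text
time: 31.42
eef_pos: [0.4754, -0.0814, 0.1716]
tcp_rot: [0.518, 0.855, -0.0, -0.001]
contact_force: [0.4, 0.6, 0.6]
opening: 1.002
finger_force: 0.0
```

Converted, -240 mm / 500 = -0.48, -190 mm / 500 = -0.38.

Call:
send_rows(rows="0 0 0 -0.08 -0.016 0 1;0 0 0 -0.18 -0.036 0 1;0 0 0 -0.28 -0.056 0 1;0 0 0 -0.38 -0.076 0 1;0 0 0 -0.48 -0.096 0 1;0 0 0 -0.48 -0.096 0 1")

```text
time: 32.17
eef_pos: [0.5463, -0.3144, 0.1712]
tcp_rot: [0.517, 0.856, 0.0, -0.001]
contact_force: [-0.7, -0.1, 0.4]
opening: 0.996
finger_force: 0.0
```

```bash
sed -i "s/n+'1.png'/n+'2.png'/;" a.py; python3 a.py | grep -E 'top|side|anvil|stake|mat|jar|ham|case'; sed -i "s/('blocktop',(140,241),22/('blocktop',(275,240),18/;s/('anviltop',(275,238),26/('anviltop',(222,172),26/;s/('stake',(222,172),20,.06/('stake',(147,241),24,.019/" m.py; python3 m.py
```

```text
top 350.1147133744044 [ 0.497 -0.015  0.906]
anvil 0.78 [0.646 0.091 0.061] [333.  253.5]
stake 0.73 [0.47  0.287 0.018] [219.  358.5]
rect_mat 0.57 [0.643 0.107 0.002] [327. 261.]
square_mat 0.62 [ 0.476 -0.038  0.001] [409.5 358.5]
round_mat 0.57 [0.47  0.283 0.004] [223.5 358.5]
hammer 0.84 [ 0.813 -0.094  0.024] [444.  163.5]
hammer 0.5 [0.645 0.106 0.003] [328.5 259.5]
hammer 0.17 [0.676 0.349 0.031] [187.5 238.5]
case 0.76 [0.673 0.35  0.027] [187.5 240. ]
side 472.4777100952553 [0.424 0.949 0.722]
anvil 0.65 [0.64  0.108 0.031] [334.5 345. ]
anvil 0.64 [0.67 0.36 0.03] [271.5 462. ]
anvil 0.19 [ 0.601 -0.194  0.012] [390. 258.]
stake 0.89 [0.468 0.31  0.019] [430.5 459. ]
rect_mat 0.77 [ 0.64   0.115 -0.003] [334.5 364.5]
rect_mat 0.72 [ 0.604 -0.194  0.008] [388.5 259.5]
square_mat 0.72 [ 0.48  -0.02   0.004] [444.  319.5]
round_mat 0.86 [0.463 0.307 0.007] [433.5 465. ]
jar 0.6 [ 0.515 -0.39   0.041] [445.5 201. ]
jar 0.19 [ 0.471 -0.031  0.04 ] [451.5 300. ]
case 0.86 [0.673 0.362 0.031] [268.5 463.5]
rect 431 [649.1  98.3] [108.6  68. ] 16.0 circ [649.1  97.3] 62.0
square 644 [475.7 -43.2] [81.9 82.3] 27.4 circ [475.4 -42.6] 56.8
round 409 [466.7 290.3] [80.2 82.4] 2.2 circ [466.7 290.3] 42.0
board 1938 [ 605.3 -198.9] [124.8 104.5] 25.1 circ [ 605.9 -198.4] 79.8
blocktop 381 [476.6 -42.5] [46.4 46.7] 27.3 circ [475.8 -43.1] 30.7
anviltop 624 [641.9  90.9] [97.6 42.9] 16.1 circ [641.6  94.6] 49.5
stake 375 [466.8 292. ] [53.4 56.6] 46.0 circ [467.6 294.1] 30.1
305.69228402441695 [ 0.078 -0.    -0.12 ] [[ 0.   -0.95 -0.3 ]
 [ 1.    0.   -0.  ]
 [ 0.   -0.3   0.95]]
```

View pics/top2.png

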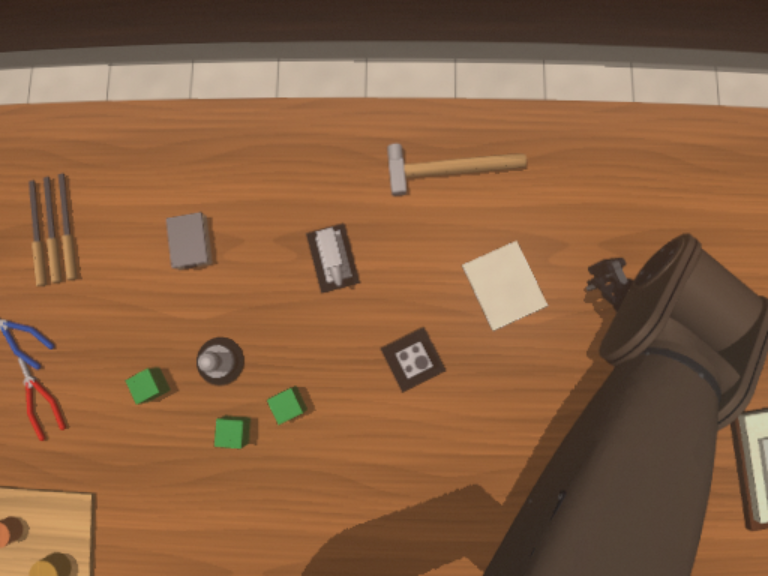

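View pics/side2.png

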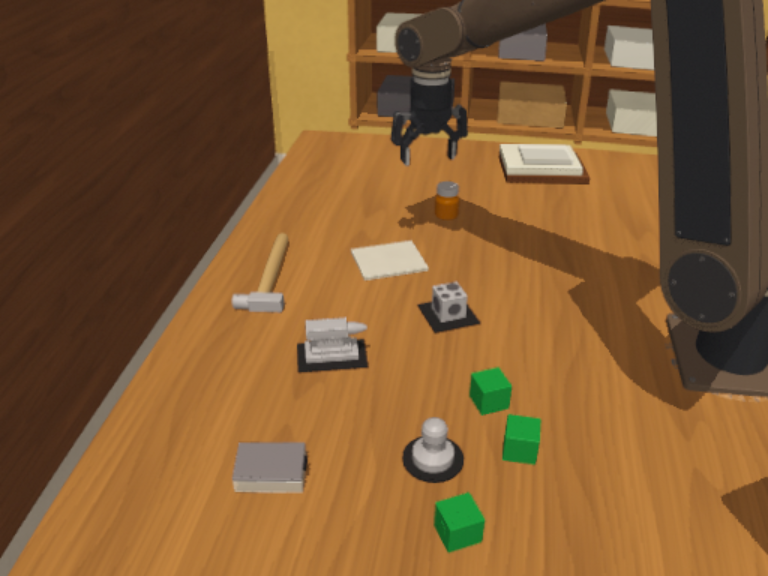

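The last pictures show the anvil centred lengthwise on the oblong mat, the block square on the square mat (top view 413,359) and the stake upright on the round mat (220,361). The hammer, jar and case have not moved and the gripper is clear, so I'll hand in.

```bash
python3 -c "
from plant import ctrl
print(ctrl.sign_off())"
```

```text
the job is handed in; nothing more can be done
None
```

I put the anvil, block and stake upright on their own mats and handed the job in; the last pictures showed them centred and aligned, with the hammer, jar and case unmoved, and no verdict came back.

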